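# Release the tall battery pack from the twin charger

## Task

Take the taller of the two battery packs out of the twin charger: first press the spring latch hidden under its nose, so that the pack pops up, and take your fingers off it, then lift it out and set it down gently, upright, in the middle of the wooden work slab. Leave the short pack latched in its bay, and leave the bowl and the jar where they are.

Things in the scene. Friction and masses are not known exactly. Their poses are not given: they have to be found in the camera images.
- charger: grey twin charger, fixed, 121 (x) x 196 (y) mm, walls 60 mm high, rear wall and front posts 75. Origin: middle of its underside; -x is its front with noses and latches, +y its left. Bays at y = +50 and -50 mm; either may hold the tall pack. A spring pad in each bay lifts the pack 11 mm when its latch is pressed; the pack then stays up, standing loose in its bay.
- tall_pack: black battery pack, loose, 0.18-0.30 kg, the taller: body 56 (x) x 48 (y) x 135 mm, flat foot. Origin on its underside (body x -26 to +30 mm), axes as the charger's. A nose 46 mm wide, 14 thick, juts out in front to x = -72 mm, its underside 72 mm up. Origin above the charger's underside: 17 mm seated, 27 popped up. Walls guide it up to 75 mm: lift it straight. Take it across its 48 mm width, near the top.
- short_pack: the other black battery pack, loose, the same in all but height: body 100 mm high. It stays seated and latched.
- paddle_left (a point): middle of the front face of the left (+y) bay's black latch paddle, 28 wide x 20 high, 30 mm above the bench, 55 mm ahead of the bay's middle, under the nose (58 mm below it; the nose reaches 17 mm farther out). Pushed inward (charger +x) and down by 6-8 mm, 8 to 12 N, it frees the pack. The nose stops a vertical tool; one leaning back 40-45 deg, from the front, passes below it.
- paddle_right (a point): the same for the right (-y) bay
- rocker_left (a joint): angle of the left latch: 0 latched, spring-loaded; frees the pack above about 0.25 rad; stop at 0.42 rad. It springs back when let go.
- rocker_right (a joint): the same for the right latch
- slab: grey-brown wooden work slab lying fixed on the bench, 125 (x) x 135 (y) mm, its top 9 mm above the bench. Origin: middle of its underside.
- bowl: small dark bowl with a green inside, 123 mm across, 60 mm high, loose; bystander. Origin: middle of its underside. Near it stands the fixed bench lamp, an obstacle: from its foot (world x 0.64, y -0.47) its arm leans left to an elbow at x 0.57, y -0.20, 0.63 m up, then back to the shade at about x 0.33, y -0.30, 0.4 to 0.6 m up. Cross it above 0.7 m.
- flux_jar: small round jar with a green screw cap, 45 mm across, 46 mm high, loose; bystander. Origin: middle of its underside.

How it is judged (in metres and radians):
On the way, in this order (a step that is already met when the one before it is completed fails the run):
1. the tall pack, released, stands popped up in its bay, with no finger touching it (z of tall_pack in the frame of charger between 0.0215 and 0.035 m and angle between tall_pack's own z axis and vertical below 0.2 rad and contact force between the fingers and tall_pack below 0.3 N), for 0.2 s.
2. the tall pack is lifted clear of the charger (z of tall_pack in the frame of charger above 0.08 m), for 0.1 s.
At the end, for the whole second after the job is handed in: The tall pack stands upright (within 0.1 rad) and at rest on the work slab, its origin within 30 mm of the slab's middle, let go; the short pack is still seated and latched (origin less than 20.5 mm above the charger's underside) (horizontal distance between tall_pack and slab below 0.03 m and z of tall_pack in the frame of slab between 0.005 and 0.014 m and angle between tall_pack's own z axis and vertical below 0.1 rad and linear speed of tall_pack below 0.02 m/s and z of short_pack in the frame of charger below 0.0205 m and contact force between the fingers and tall_pack below 0.1 N); the robot touches nothing.
It fails at once if the short pack is released from its latch (rises more than 6 mm) (z of short_pack in the frame of charger above 0.0215 m).
It fails at once if the tall pack is dropped onto the slab (faster than 0.35 m/s in the last 8 mm) (horizontal distance between tall_pack and slab below 0.06 m and z of tall_pack in the frame of slab below 0.017 m and linear speed of tall_pack above 0.35 m/s).
It fails at once if the bowl is moved by more than 30 mm (distance of bowl from where it was at the start of the episode above 0.03 m).
It fails at once if the jar is moved by more than 30 mm (distance of flux_jar from where it was at the start of the episode above 0.03 m).
It also fails if it takes over 54 s, if anything falls off the work surface, if the arm or the gripper's body presses on something with over 40 N, if the wrist force passes 120 N, or if a joint passes its speed limit or range.

## Robot

A 6-joint arm with a two-finger parallel gripper is mounted at the origin on a cart in front of the work surface, level with it; the furniture and walls round the work are solid. World frame = base frame: x ahead of the robot, y to its left, z up, the work surface at z = 0. Lengths are in mm, angles in rad, forces in N, time in s.
With the tool pointing down it reaches from about 400 to 925 mm from the base axis. Payload 12.5 kg.
Tool frame: the origin (TCP) lies midway between the tips of the shut fingers; the grasp point (between the pads) lies 19 mm behind it; z points along the fingers, y is the line along which they close (so a half turn about z gives the same grasp; the last joint's range is limited). The gripper opens to 95 mm and grips with 3 to 60 N. Pads are 20 mm wide; open, the fingers measure 119 mm over their backs; the gripper's body (75 mm by 180 mm) begins 59 mm behind the grasp point.
Start: joints at [1.157, 0.491, 1.559, -0, 1.092, -0.106], TCP at [189.336, 595.652, 191.561] pointing down, gripper open.
Joint ranges: [-3.1, 3.1], [-0.84, 2.19], [0.05, 2.79], [-1.13, 4.28], [0.06, 2.93], [-2.69, 2.69]. Speed limits (rad/s): [2.22, 2.22, 2.79, 3.14, 3.14, 3.14].

## Interface

Orientations are given as [roll, pitch, yaw] about the fixed x, y, z axes, in that order (R = Rz(yaw) Ry(pitch) Rx(roll)).
In Python, from cell import state, read_camera, camera_info, env gives the robot as it stands.
- The arm moves only by the tool move_arm, never from a script. Its argument "commands" is a list of rows, each a list of 3 entries, a list of its own where there are three numbers: the shift along the world's x, y, z in cm, then the turn, a rotation vector about the world's x, y, z in degrees, then the opening, from 0 (shut) to 1 (fully open). A call has 1 to 10 rows; each row shifts and turns the commanded pose from where the row before left it; what a row does not reach is not made up. A row lasts 1/10 s, in which the tool goes at most 50 mm and 8.59 degrees, less where a joint would pass 70% of its speed; a pose out of reach is approached as far as the arm can. A call with a gripper value outside its range is refused whole. The fingers move at their own pace and stop on an object; the grip force is fixed at half the most. Time passes only in rows, so rows that do not move let the fingers close. It gives the time, the measured TCP pose, the force, the opening and the grip force at its end, in the units of the state.
- state(): the state, without advancing time (a new reading comes with each control period).
- read_camera(name): name is "scene" or "top"; returns the picture (384x512x3 uint8, blue, green, red); there is no depth.
- camera_info(name): a dict with "K" (3x3 intrinsics, pixels), "cam_to_world" (4x4, takes a point from camera to world coordinates). Camera axes: x right, y down, z forward; pixel columns grow to the right and rows downward; lengths in mm; the calibration is good to about 2 mm. A picture is of the moment at which its call begins. camera_info takes no time and is no camera call.
- env.job_done(): hands the job in; it is judged then, once.
The state is a dict: "t": time; "joints": joint angles; "qvel": joint speeds; "tau": joint torques, N m; "eef_pos": TCP position; "tcp_rot": TCP orientation; "ft_force": force on the tool from outside, world axes, zero at the start; "moment": the same for the moment, N m; "opening": opening from 0.0 (shut) to 1.0 (fully open); "grip_force": force on a finger pad.
Only numpy, scipy, OpenCV 4.12 (cv2) and the standard library are available. Lean on these libraries where they do the work, as an engineer would, in place of code of your own. Each camera call takes 0.05 s, during which the arm holds its last target. There are 200 camera calls.

## Working session

There is one attempt and no reset: what is moved stays moved. The work goes in short steps, Python scripts to look and compute and a tool call to move; the robot and the scene stay as the last step left them, time stands still between calls to the robot, and variables do not carry over. Pictures are saved under pics/ and viewed, at most 11 in all, crops included, and the job is handed in when it is done.

Besides the shell and the picture viewer there is one more tool, called after "Call:" as a command line: name --argument value ..., lists and objects as JSON in quotes. move_arm: Moves the arm, as the interface text tells. Its arguments: {"type":"object","properties":{"commands":{"type":"array"}},"required":["commands"]}

```bash
mkdir -p pics; python3 - <<'E'
from cell import state, read_camera, camera_info
import cv2,numpy as np
for n in("scene","top"):
    cv2.imwrite(f"pics/{n}0.png",read_camera(n)); c=camera_info(n); print(n,np.round(c["K"],1).tolist(),np.round(c["cam_to_world"],3).tolist())
s=state();print(s)
E
```

```text
scene [[427.6, 0.0, 253.5], [0.0, 427.6, 191.4], [0.0, 0.0, 1.0]] [[0.385, -0.686, 0.618, -303.343], [-0.923, -0.273, 0.272, -395.132], [-0.018, -0.675, -0.738, 1044.803], [0.0, 0.0, 0.0, 1.0]]
top [[354.8, 0.0, 256.8], [0.0, 354.8, 193.4], [0.0, 0.0, 1.0]] [[0.036, -0.977, 0.212, 320.039], [-0.999, -0.037, 0.002, -31.636], [0.006, -0.212, -0.977, 921.067], [0.0, 0.0, 0.0, 1.0]]
{'t': 0.1, 'joints': array([ 1.15741225e+00,  4.91485269e-01,  1.55939130e+00, -2.89911995e-06,
        1.09167701e+00, -1.05588120e-01]), 'qvel': array([ 0.00023485, -0.00189335, -0.00128928, -0.00038315, -0.00010849,
       -0.00095869]), 'tau': array([ 3.19807761e-03, -6.13624692e+01, -2.58604163e+01,  6.93832361e-02,
        4.70643933e-02, -6.22236598e-05]), 'eef_pos': array([189.22745266, 595.42218353, 191.02793183]), 'tcp_rot': array([-3.14063681e+00, -9.87169067e-05,  2.83379799e+00]), 'ft_force': array([ 0.165454  , -0.63141472, -0.51827373]), 'moment': array([-0.04041316, -0.02458932, -0.035386  ]), 'grip_force': 0.0, 'opening': 0.9987684989814322}
```

View pics/scene0.png

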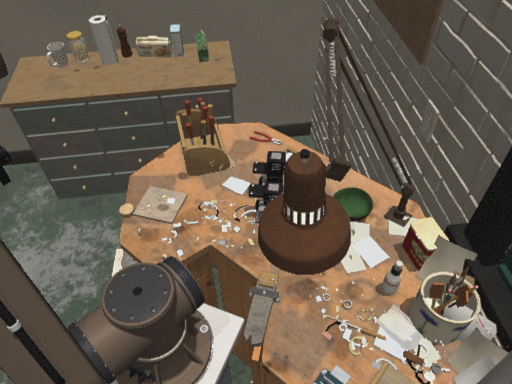

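View pics/top0.png

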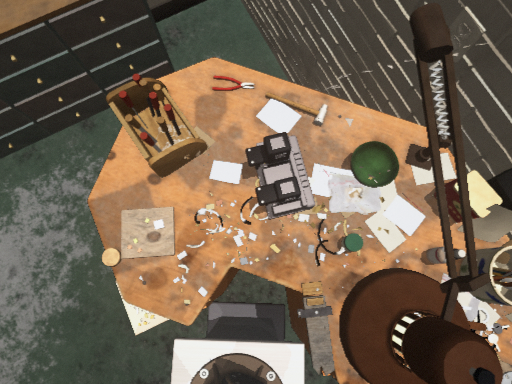

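The charger is at about (283,178) in the top view with its noses facing left (world +y). The slab is at (148,232), the bowl at (375,163) and the green jar at (352,242). I'll zoom in on the charger.

```bash
python3 - <<'E'
import cv2
a=cv2.imread("pics/top0.png")[120:230,235:325]; b=cv2.imread("pics/scene0.png")[140:230,235:300]
a=cv2.resize(a,None,fx=5,fy=5,interpolation=2);b=cv2.resize(b,None,fx=5,fy=5,interpolation=2)
b=cv2.copyMakeBorder(b,0,100,0,0,0)
cv2.imwrite("pics/z.png",cv2.hconcat([a,b])[:600])
E
```

```text
(no output)
```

View pics/z.png

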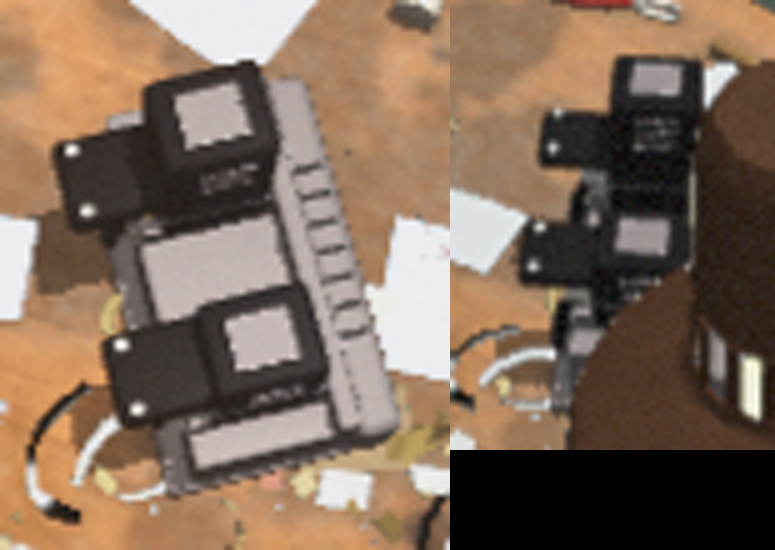

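```bash
cat > h.py <<'E'
import numpy as np
from cell import camera_info
from scipy.optimize import least_squares
C={n:camera_info(n) for n in("scene","top")}
def proj(n,P):
    T=np.linalg.inv(np.array(C[n]["cam_to_world"]));p=np.c_[P,np.ones(len(P))]@T.T
    q=p[:,:3]@np.array(C[n]["K"]).T; return q[:,:2]/q[:,2:]
def world(p,P):
    c,s=np.cos(p[2]),np.sin(p[2]);P=np.array(P,float)
    return np.c_[p[0]+c*P[:,0]-s*P[:,1],p[1]+s*P[:,0]+c*P[:,1],P[:,2]]
def fit(obs,p0):
    f=lambda p:np.concatenate([(proj(n,world(p,P))-np.array(u)).ravel() for n,P,u in obs])
    r=least_squares(f,p0,x_scale=[10,10,.1],loss="soft_l1");return r.x,f(r.x).reshape(-1,2).round(1)
E
python3 - <<'E'
from h import *
import cv2
P=[(-26,74,152),(30,74,152),(30,26,152),(-26,26,152),(-72,73,103),(-72,27,103),
(-26,-26,117),(30,-26,117),(30,-74,117),(-26,-74,117),(-72,-27,103),(-72,-73,103),(60.5,-98,75)]
u=np.array([(146,85),(258,62),(277,150),(160,175),(55,150),(72,230),(200,303),(302,288),(325,382),(217,400),(103,338),(125,425),(400,428)])/5+[235,120]
Ps=[(-26,74,152),(30,74,152),(30,26,152),(-26,26,152),(-72,73,103),(-72,27,103)]
us=(np.array([(615,58),(697,57),(697,124),(613,125),(542,108),(540,165)])-[450,0])/5+[235,140]
x,r=fit([("top",P,u)],[500,-80,-1.3]);print(x,np.degrees(x[2]),r.tolist())
x,r=fit([("top",P,u),("scene",Ps,us)],[500,-80,-1.3]);print(x,np.degrees(x[2]),r.tolist())
S=[(62.5,67.5,9),(62.5,-67.5,9),(-62.5,-67.5,9),(-62.5,67.5,9)]
x,r=fit([("top",S,[(121.5,209),(173,207.5),(175,257),(121.5,256)])],[400,250,0]);print(x,r.tolist())
x,r=fit([("top",[(s[1]*62.5/67.5,-s[0]*67.5/62.5,9) for s in S],[(121.5,209),(173,207.5),(175,257),(121.5,256)])],[400,250,1.5]);print(x,r.tolist())
a=cv2.imread("pics/top0.png")[195:270,95:190];cv2.imwrite("pics/s.png",cv2.resize(a,None,fx=6,fy=6,interpolation=2))
E
```

```text
[556.81854986 -86.0422986   -1.29695754] -74.31019353439987 [[-0.6, -0.4], [0.6, -1.2], [2.1, 0.5], [1.7, 1.0], [-1.2, -1.4], [-0.2, 0.3], [-1.5, 0.7], [1.2, -1.7], [2.0, -1.0], [0.2, 1.0], [-1.1, 0.0], [-0.9, 1.2], [-0.6, -0.1]]
[556.09639634 -86.23907999  -1.29330534] -74.10093775707492 [[-0.6, -0.1], [0.5, -0.9], [2.1, 0.8], [1.7, 1.3], [-1.2, -1.0], [-0.2, 0.7], [-1.4, 1.1], [1.3, -1.4], [2.2, -0.8], [0.4, 1.3], [-1.0, 0.4], [-0.7, 1.6], [-0.4, 0.1], [0.1, -1.3], [1.7, 0.1], [0.7, -2.6], [-1.0, -4.1], [0.2, -0.6], [-1.1, -1.9]]
[4.05685490e+02 2.45661253e+02 8.31366717e-02] [[0.7, 0.3], [1.3, -0.5], [-0.8, -1.4], [-0.9, 2.2]]
[404.83405241 245.91911346   1.6666121 ] [[2.2, -1.0], [-1.1, -2.3], [-2.6, 0.7], [1.2, 4.7]]
```

View pics/s.png

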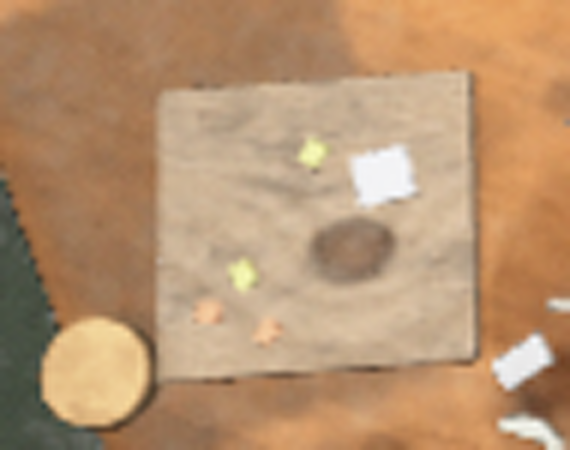

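```bash
python3 - <<'E'
import cv2
a=cv2.imread("pics/top0.png")[70:185,100:215]; b=cv2.imread("pics/scene0.png")[90:190,165:245]
a=cv2.resize(a,None,fx=4,fy=4,interpolation=2);b=cv2.resize(b,(368,460),interpolation=2)
cv2.imwrite("pics/r.png",cv2.hconcat([a,b]))
E
```

```text
(no output)
```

View pics/r.png

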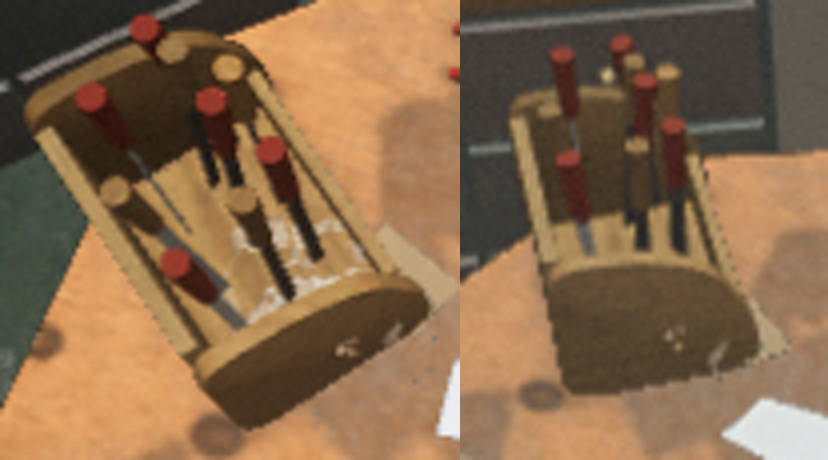

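```bash
python3 - <<'E'
from h import *
def tri(a,b):
    M=[];r=[]
    for n,u in(("top",a),("scene",b)):
        T=np.array(C[n]["cam_to_world"]);d=T[:3,:3]@np.linalg.inv(C[n]["K"])@[*u,1];d/=np.linalg.norm(d)
        A=np.eye(3)-np.outer(d,d);M.append(A);r.append(A@T[:3,3])
    return np.linalg.lstsq(np.vstack(M),np.hstack(r),rcond=None)[0].round()
print(tri((177.5,145),(206.3,148.3)),tri((143.7,135.5),(188.5,124.3)),tri((168,107.5),(211.3,117.2)),tri((207,146),(229,167)))
S=[(62.5,67.5,9),(62.5,-67.5,9),(-62.5,-67.5,9),(-62.5,67.5,9)]
print(fit([("top",S,[(121.3,210.2),(173.3,206.8),(174.5,254.7),(121.7,258.5)])],[400,250,0]))
def ray(u,z,n="top"):
    T=np.array(C[n]["cam_to_world"]);d=T[:3,:3]@np.linalg.inv(C[n]["K"])@[*u,1];return (T[:3,3]+d*(z-T[2,3])/d[2]).round()
print(ray((162,177.5),0),ray((207.5,147),30),ray((375,160),60),ray((352,242),46),ray((110,257),30))
E
```

```text
[610. 170. 100.] [596. 219. 196.] [669. 176. 183.] [645. 112.   2.]
(array([4.05677836e+02, 2.45957148e+02, 1.11545290e-01]), array([[ 0.1, -0.1],
       [ 0.2, -0.5],
       [ 0.2,  0.1],
       [-0.6,  0.4]]))
[554. 225.   0.] [634. 105.  30.] [ 605. -327.   60.] [ 397. -268.   46.] [339. 326.  30.]
```

Call:
move_arm --commands '[[[2.1,-3.4,0.6],[0,0,-5.7],0],[[2.1,-3.4,0.6],[0,0,-5.7],0],[[2.1,-3.4,0.6],[0,0,-5.7],0],[[2.1,-3.4,0.6],[0,0,-5.7],0],[[2.1,-3.4,0.6],[0,0,-5.7],0],[[2.1,-3.4,0.6],[0,0,-5.7],0],[[2.1,-3.4,0.6],[0,0,-5.6],0],[[2.1,-3.4,0.6],[0,0,-5.6],0],[[2.1,-3.4,0.6],[0,0,-5.6],0],[[2.1,-3.4,0.6],[0,0,-5.6],0]]'

```text
t: 1.1
eef_pos: [399.8, 254.1, 251.7]
tcp_rot: [-3.141, 0.0, 1.842]
ft_force: [-0.2, 0.8, -0.1]
opening: 0.219
grip_force: 0.0
```

Call:
move_arm --commands '[[[0.9,-2.4,-1.1],[-5.4,-1.53,0],0],[[0.9,-2.4,-1.1],[-5.4,-1.53,0],0],[[0.9,-2.4,-1.1],[-5.4,-1.53,0],0],[[0.9,-2.4,-1.1],[-5.4,-1.53,0],0],[[0.9,-2.4,-1.1],[-5.4,-1.53,0],0],[[0.9,-2.4,-1.1],[-5.4,-1.53,0],0],[[0.9,-2.4,-1.1],[-5.4,-1.53,0],0],[[0.9,-2.4,-1.1],[-5.4,-1.53,0],0],[[0,0,0],[0,0,0],0]]'

```text
t: 2.0
eef_pos: [470.5, 62.6, 161.3]
tcp_rot: [-3.135, 0.786, 1.851]
ft_force: [-0.5, 0.3, 0.1]
opening: 0.005
grip_force: 0.0
```

```bash
python3 - <<'E'
from cell import state
from scipy.spatial.transform import Rotation as R
s=state();print(s["eef_pos"],s["joints"].round(2));print(R.from_euler("xyz",s["tcp_rot"]).as_matrix().round(3))
E
```

```text
[470.49157765  62.5757168  161.30024533] [ 0.43  0.47  2.   -0.92  1.06  0.79]
[[-0.195  0.962  0.189]
 [ 0.679  0.272 -0.682]
 [-0.707 -0.005 -0.707]]
```

Call:
move_arm --commands '[[[2.1,-0.7,-1.8],[0,0,0],0],[[2.1,-0.7,-1.8],[0,0,0],0],[[2.1,-0.7,-1.8],[0,0,0],0],[[2.1,-0.7,-1.8],[0,0,0],0],[[2.1,-0.7,-2.1],[0,0,0],0],[[0,0,0],[0,0,0],0]]'

```text
t: 2.6
eef_pos: [577.4, 28.4, 69.1]
tcp_rot: [-3.141, 0.781, 1.845]
ft_force: [-0.7, 0.7, 0.2]
opening: 0.005
grip_force: 0.0
```

```bash
python3 - <<'E'
from cell import state,read_camera
import cv2
s=state();print(s["eef_pos"],s["joints"].round(2),s["ft_force"])
a=read_camera("top")[80:260,150:390];b=read_camera("scene")[90:270,150:390]
cv2.imwrite("pics/p1.png",cv2.resize(cv2.vconcat([a,b]),None,fx=1.66,fy=1.66))
E
```

```text
[577.4480061   28.36759163  69.14515861] [ 0.3   0.7   1.87 -1.05  0.94  0.83] [-0.67205573  0.66830036  0.24717078]
```

View pics/p1.png

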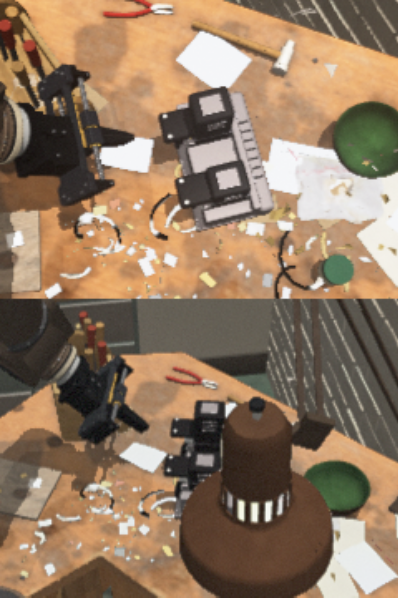

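Call:
move_arm --commands '[[[0.2,-0.9,-1.0],[0,0,0],0],[[0.2,-0.9,-1.0],[0,0,0],0],[[0.2,-0.9,-1.0],[0,0,0],0],[[0.2,-0.7,-0.7],[0,0,0],0],[[0,0,0],[0,0,0],0]]'

```text
t: 3.2
eef_pos: [585.9, -3.5, 35.1]
tcp_rot: [-3.135, 0.78, 1.846]
ft_force: [-0.2, 0.5, 0.8]
opening: 0.004
grip_force: 0.0
```

```bash
python3 - <<'E'
from cell import state
s=state();print(s["eef_pos"],s["joints"].round(3),s["ft_force"],s["tcp_rot"])
E
```

```text
[585.90106862  -3.47775859  35.09540751] [ 0.238  0.753  1.882 -1.134  0.888  0.888] [-0.21282218  0.46110099  0.83174407] [-3.13471346  0.78004798  1.84623498]
```

Call:
move_arm --commands '[[[-0.2,0.7,0.7],[2.4,0.7,1],0],[[0,0,0],[2.4,0.7,2],0],[[0,0,0],[0,0,0],0]]'

```text
t: 3.5
eef_pos: [583.9, 4.1, 43.8]
tcp_rot: [-3.14, 0.693, 1.896]
ft_force: [0.6, -0.9, -0.9]
opening: 0.001
grip_force: 0.0
```

```bash
python3 - <<'E'
from cell import state
from scipy.spatial.transform import Rotation as R
s=state();print(s["eef_pos"],s["joints"].round(3),s["ft_force"],s["tcp_rot"])
print(R.from_euler("xyz",s["tcp_rot"]).as_matrix().round(3))
E
```

```text
[583.90752364   4.14570613  43.8299821 ] [ 0.217  0.699  1.904 -1.084  0.802  0.78 ] [ 0.55596296 -0.94841715 -0.86169348] [-3.13964014  0.69261303  1.89635645]
[[-0.246  0.948  0.202]
 [ 0.729  0.319 -0.606]
 [-0.639 -0.002 -0.77 ]]
```

Call:
move_arm --commands '[[[0,0,0],[0,0,-5],0],[[0,0,0],[0,0,-5],0],[[0,0,0],[0,0,0],0]]'

```text
t: 3.8
eef_pos: [584.7, 4.7, 42.8]
tcp_rot: [-3.14, 0.694, 1.72]
ft_force: [0.7, 0.1, 0.2]
opening: 0.001
grip_force: 0.0
```

```bash
python3 - <<'E'
from cell import state
from scipy.spatial.transform import Rotation as R
s=state();print(s["eef_pos"],s["joints"].round(3),s["ft_force"],s["tcp_rot"])
print(R.from_euler("xyz",s["tcp_rot"]).as_matrix().round(3))
E
```

```text
[584.6898669    4.72348548  42.80022852] [ 0.219  0.729  1.818 -0.936  0.914  0.785] [0.66902192 0.05372573 0.19198755] [-3.13955388  0.693801    1.71956846]
[[-0.114  0.989  0.093]
 [ 0.76   0.147 -0.633]
 [-0.639 -0.002 -0.769]]
```

Call:
move_arm --commands '[[[0.1,-0.5,-0.6],[0,0,0],0],[[0.1,-0.5,-0.6],[0,0,0],0],[[0.1,-0.4,-0.4],[0,0,0],0],[[0,0,0],[0,0,0],0]]'

```text
t: 4.2
eef_pos: [586.1, -10.3, 26.0]
tcp_rot: [-3.136, 0.693, 1.723]
ft_force: [-0.9, 0.2, 0.9]
opening: 0.004
grip_force: 0.0
```

Call:
move_arm --commands '[[[0,-0.2,-0.1],[0,0,0],0],[[0.1,-0.2,-0.1],[0,0,0],0],[[0,0,0],[0,0,0],0]]'

```text
t: 4.5
eef_pos: [587.7, -13.7, 24.8]
tcp_rot: [-3.138, 0.693, 1.722]
ft_force: [-0.5, -0.3, -0.7]
opening: 0.002
grip_force: 0.0
```

Call:
move_arm --commands '[[[0,-0.2,0],[0,0,0],0],[[0.1,-0.2,0],[0,0,0],0],[[0,0,0],[0,0,0],0]]'

```text
t: 4.8
eef_pos: [588.7, -17.7, 24.9]
tcp_rot: [-3.138, 0.693, 1.722]
ft_force: [-0.5, 0.0, -0.1]
opening: 0.006
grip_force: 0.0
```

Call:
move_arm --commands '[[[0,-0.2,0],[0,0,0],0],[[0.1,-0.2,0],[0,0,0],0],[[0,0,0],[0,0,0],0]]'

```text
t: 5.1
eef_pos: [589.7, -21.8, 24.8]
tcp_rot: [-3.138, 0.693, 1.722]
ft_force: [-0.4, 0.6, -0.4]
opening: 0.003
grip_force: 0.0
```

Call:
move_arm --commands '[[[0,-0.2,0],[0,0,0],0],[[0.1,-0.2,0],[0,0,0],0],[[0,0,0],[0,0,0],0]]'

```text
t: 5.4
eef_pos: [590.7, -25.8, 24.8]
tcp_rot: [-3.138, 0.693, 1.722]
ft_force: [0.1, 0.3, 1.1]
opening: 0.003
grip_force: 0.0
```

```bash
python3 - <<'E'
from cell import state,read_camera
import cv2
a=read_camera("top")[110:230,210:330];b=read_camera("scene")[120:220,215:315]
cv2.imwrite("pics/p2.png",cv2.hconcat([cv2.resize(a,(400,400),interpolation=2),cv2.resize(b,(400,400),interpolation=2)]))
E
```

```text
(no output)
```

View pics/p2.png

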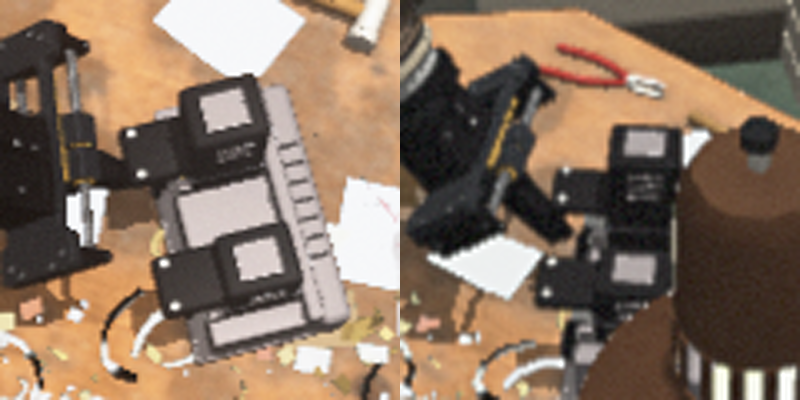

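The top view shows the finger entering under the middle of the tall pack's nose (about (115,168)), and the body is clear. I'll carry on inward.

Call:
move_arm --commands '[[[0,-0.2,0],[0,0,0],0],[[0.1,-0.2,0],[0,0,0],0],[[0,0,0],[0,0,0],0]]'

```text
t: 5.8
eef_pos: [591.7, -29.8, 24.8]
tcp_rot: [-3.138, 0.693, 1.722]
ft_force: [0.0, -0.2, -1.2]
opening: 0.004
grip_force: 0.0
```

Call:
move_arm --commands '[[[0,-0.2,0],[0,0,0],0],[[0.1,-0.2,0],[0,0,0],0],[[0,0,0],[0,0,0],0]]'

```text
t: 6.1
eef_pos: [592.6, -33.7, 24.8]
tcp_rot: [-3.138, 0.693, 1.722]
ft_force: [0.2, 0.5, 0.1]
opening: 0.006
grip_force: 0.3
```

```bash
python3 - <<'E'
from h import *
p=(556.4,-86.1,-1.295)
print(proj("scene",np.array([(590.7,-25.8,24.8)])),proj("top",np.array([(590.7,-25.8,24.8)])))
L=[(-55,50,30),(-72,73,103),(-72,27,103),(-72,27,89),(-60.5,98,75),(-60.5,98,0)]
print(world(p,L).round(),proj("scene",world(p,L)).round(1),proj("top",world(p,L)).round(1))
import cv2
from cell import read_camera
b=read_camera("scene")[140:215,225:300]
cv2.imwrite("pics/p3.png",cv2.resize(b,(600,600),interpolation=2))
E
```

```text
[[260.24900493 183.62493025]] [[256.28087226 165.04827794]]
[[590. -20.  30.]
 [607.   3. 103.]
 [563.  -9. 103.]
 [563.  -9.  89.]
 [634.  -1.  75.]
 [634.  -1.   0.]] [[258.3 182.3]
 [253.6 160.9]
 [251.9 171. ]
 [252.  174.2]
 [258.2 162.1]
 [258.4 178.1]] [[253.9 164.8]
 [244.8 148.8]
 [249.2 166.5]
 [249.3 168.2]
 [247.2 142.3]
 [247.8 152. ]]
```

View pics/p3.png

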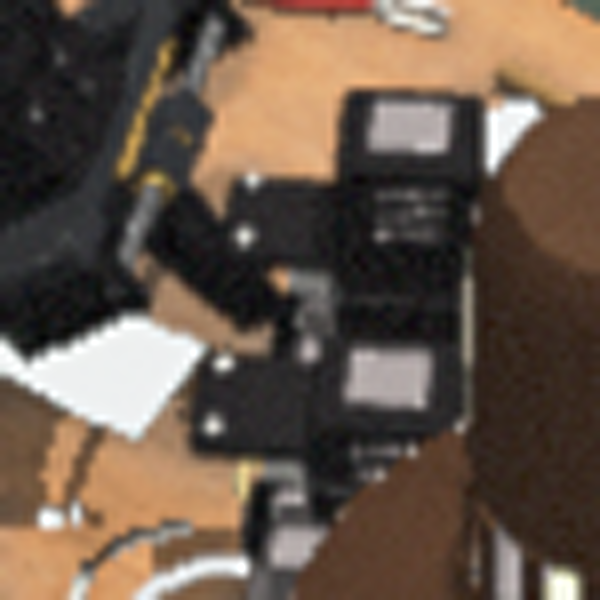

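```bash
python3 - <<'E'
from h import *
P=[(-26,74,152),(30,74,152),(30,26,152),(-26,26,152),(-72,73,103),(-72,27,103),
(-26,-26,117),(30,-26,117),(30,-74,117),(-26,-74,117),(-72,-27,103),(-72,-73,103)]
ut=np.array([(146,85),(258,62),(277,150),(160,175),(55,150),(72,230),(200,303),(302,288),(325,382),(217,400),(103,338),(125,425)])/5+[235,120]
us=np.array([(342,92),(483,97),(483,185),(340,180),(233,180),(232,255),(325,340),(462,340),(460,430),(320,430),(203,350),(193,448)])/8+[225,140]
for o in([("top",P,ut)],[("scene",P,us)],[("top",P,ut),("scene",P,us)]):
    x,r=fit(o,[556,-86,-1.3]);print(x.round(3),r.tolist())
    print(world(x,[(-55,50,30),(0,50,0)]).round(1).tolist())
E
```

```text
[556.781 -85.82   -1.299] [[-0.6, -0.5], [0.6, -1.1], [2.1, 0.5], [1.6, 0.9], [-1.2, -1.5], [-0.3, 0.2], [-1.6, 0.7], [1.1, -1.6], [1.8, -0.9], [0.0, 1.0], [-1.3, -0.0], [-1.1, 1.2]]
[[590.2, -19.4, 30.0], [605.0, -72.4, 0.0]]
[554.171 -88.862  -1.273] [[0.4, -0.5], [0.9, -0.2], [0.1, -0.5], [-0.5, -0.8], [-0.5, -0.6], [-1.8, 0.2], [-0.0, -0.4], [1.5, 0.7], [1.0, 1.3], [-0.7, 0.2], [0.0, 0.9], [-0.3, -0.1]]
[[585.8, -21.6, 30.0], [602.0, -74.2, 0.0]]
[556.18  -87.016  -1.289] [[-0.4, -0.0], [0.7, -0.9], [2.4, 0.7], [2.0, 1.4], [-1.0, -0.9], [0.2, 0.8], [-1.0, 1.1], [1.7, -1.5], [2.6, -0.9], [0.9, 1.3], [-0.6, 0.5], [-0.3, 1.7], [0.5, -1.2], [0.9, -0.6], [-0.1, -0.9], [-0.7, -1.5], [-0.4, -1.4], [-1.9, -0.6], [-0.5, -1.1], [1.0, 0.2], [0.2, 0.8], [-1.4, -0.6], [-0.4, -0.0], [-1.0, -1.0]]
[[588.9, -20.3, 30.0], [604.2, -73.1, 0.0]]
```

Call:
move_arm --commands '[[[-0.3,1.3,0.3],[0,0,0],0],[[0,0.2,-0.5],[0,0,0],0],[[0,0,-0.4],[0,0,0],0],[[0,0,-0.3],[0,0,0],0],[[0,0,0],[0,0,0],0]]'

```text
t: 6.65
eef_pos: [589.4, -18.6, 15.1]
tcp_rot: [-3.137, 0.693, 1.723]
ft_force: [0.2, -0.3, -0.8]
opening: 0.005
grip_force: 0.0
```

Call:
move_arm --commands '[[[0.1,-0.3,0],[0,0,0],0],[[0,-0.2,0],[0,0,0],0],[[0.1,-0.3,0],[0,0,0],0],[[0,0,0],[0,0,0],0]]'

```text
t: 7.05
eef_pos: [591.7, -27.0, 15.9]
tcp_rot: [-3.138, 0.693, 1.722]
ft_force: [0.4, -0.1, 0.1]
opening: 0.003
grip_force: 0.0
```

Call:
move_arm --commands '[[[0.1,-0.2,0],[0,0,0],0],[[0,-0.2,0],[0,0,0],0],[[0,0,0],[0,0,0],0]]'

```text
t: 7.35
eef_pos: [592.9, -30.2, 15.9]
tcp_rot: [-3.139, 0.692, 1.722]
ft_force: [-0.8, 5.0, 2.9]
opening: 0.008
grip_force: 2.5
```

Call:
move_arm --commands '[[[0,-0.2,-0.1],[0,0,0],0],[[0.1,-0.2,-0.1],[0,0,0],0],[[0,0,0],[0,0,0],0]]'

```text
t: 7.65
eef_pos: [593.7, -33.9, 13.7]
tcp_rot: [-3.139, 0.692, 1.723]
ft_force: [-1.1, 6.9, 2.8]
opening: 0.002
grip_force: 2.9
```

Call:
move_arm --commands '[[[0,-0.2,-0.1],[0,0,0],0],[[0.1,-0.1,-0.1],[0,0,0],0],[[0,0,0],[0,0,0],0]]'

```text
t: 7.95
eef_pos: [594.4, -36.8, 11.7]
tcp_rot: [-3.138, 0.692, 1.723]
ft_force: [-4.2, 9.3, 2.9]
opening: 0.005
grip_force: 4.3
```

Call:
move_arm --commands '[[[0.1,-0.2,-0.1],[0,0,0],0],[[0,0,0],[0,0,0],0],[[0,0,0],[0,0,0],0]]'

```text
t: 8.25
eef_pos: [594.9, -37.6, 10.9]
tcp_rot: [-3.138, 0.691, 1.723]
ft_force: [-9.7, 19.5, 9.6]
opening: 0.003
grip_force: 12.2
```

```bash
python3 - <<'E'
from cell import read_camera
import cv2
a=read_camera("scene")[140:215,225:300]
cv2.imwrite("pics/q.png",a)
o=cv2.imread("pics/scene0.png")[140:215,225:300]
import numpy as np
def sh(x,y,w,h): # template shift of tall label & short label
    t=o[y:y+h,x:x+w]; m=cv2.matchTemplate(cv2.resize(a,None,fx=4,fy=4,interpolation=2),cv2.resize(t,None,fx=4,fy=4,interpolation=2),cv2.TM_CCOEFF_NORMED)
    _,v,_,p=cv2.minMaxLoc(m);return v,p[0]/4-x,p[1]/4-y
print(sh(44,10,16,14),sh(42,40,14,13))
E
```

```text
(0.9782804250717163, 1.25, -2.25) (0.9970947504043579, 0.0, 0.0)
```

Call:
move_arm --commands '[[[-0.1,0.7,0.7],[0,0,0],0],[[-0.2,1.4,1.6],[0,0,0],0],[[-0.2,1.5,1.8],[0,0,0],0],[[-0.2,1.5,1.8],[0,0,0],0],[[-0.2,1.5,1.8],[0,0,0],0],[[-0.5,1.5,2.0],[0,0,0],0],[[0,0,0],[0,0,0],0]]'

```text
t: 9.0
eef_pos: [582.4, 43.0, 110.0]
tcp_rot: [3.14, 0.692, 1.721]
ft_force: [0.2, -0.2, -0.0]
opening: 0.001
grip_force: 0.0
```

```bash
python3 - <<'E'
from cell import state,read_camera
from h import *
from scipy.spatial.transform import Rotation as R
import cv2
s=state();yaw=-1.285
ex=np.array([np.cos(yaw),np.sin(yaw),0]);ey=np.array([-ex[1],ex[0],0])
T=R.from_matrix(np.c_[np.cross(ey,[0,0,-1]),ey,[0,0,-1]])
print(s["eef_pos"],s["ft_force"],np.degrees((T*R.from_euler("xyz",s["tcp_rot"]).inv()).as_rotvec()),T.as_euler("xyz"))
a=read_camera("scene")[140:215,225:300];b=read_camera("top")[120:220,240:320]
cv2.imwrite("pics/p4.png",cv2.hconcat([cv2.resize(a,(400,400),interpolation=2),cv2.resize(b,(400,500),interpolation=2)[:400]]))
E
```

```text
[582.40026472  42.98987468 110.01916975] [ 0.19213912 -0.24892959 -0.04431277] [38.74168953  8.6541336   7.42469765] [-3.14159265  0.          1.85659265]
```

View pics/p4.png

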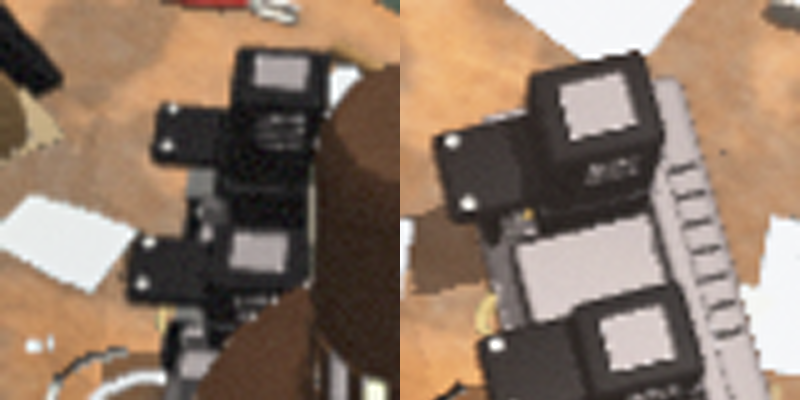

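```bash
python3 - <<'E'
from h import *
def ray(u,z,n):
    T=np.array(C[n]["cam_to_world"]);d=T[:3,:3]@np.linalg.inv(C[n]["K"])@[*u,1];return (T[:3,3]+d*(z-T[2,3])/d[2]).round(1)
print(ray((279.6,141.4),162,"top"),ray((277.7,153.5),162,"scene"),world((556,-87,-1.287),[(2,50,162)]))
E
```

```text
[606.9 -77.4 162. ] [607.  -77.4 162. ] [[604.55997321 -74.91989231 162.        ]]
```

Call:
move_arm --commands '[[[0,0,3.5],[7.75,1.73,1.48],1],[[0,0,3.5],[7.75,1.73,1.48],1],[[0,0,3.5],[7.75,1.73,1.48],1],[[0.4,-2,2.5],[7.75,1.73,1.48],1],[[0.5,-2.5,0],[7.75,1.73,1.48],1],[[0.5,-2.5,0],[0,0,0],1],[[0.5,-2.5,0],[0,0,0],1],[[0.5,-2.5,0],[0,0,0],1],[[0,0,0],[0,0,0],1]]'

```text
t: 10.0
eef_pos: [605.4, -82.3, 234.9]
tcp_rot: [-3.134, 0.005, 1.852]
ft_force: [0.1, 0.2, -0.0]
opening: 0.707
grip_force: 0.0
```

Call:
move_arm --commands '[[[0.1,0.5,-0.5],[0,0,0],1],[[0,0,0],[0,0,0],1],[[0,0,0],[0,0,0],1],[[0,0,-2],[0,0,0],1],[[0,0,-2],[0,0,0],1],[[0,0,-2],[0,0,0],1],[[0,0,-2],[0,0,0],1],[[0,0,-2],[0,0,0],1],[[0,0,-1],[0,0,0],1],[[0,0,0],[0,0,0],1]]'

```text
t: 11.0
eef_pos: [606.1, -72.9, 120.7]
tcp_rot: [-3.135, 0.004, 1.857]
ft_force: [0.7, 0.3, 1.2]
opening: 1.0
grip_force: 0.0
```

Call:
move_arm --commands '[[[0,0,0],[0,0,0],0.4],[[0,0,0],[0,0,0],0.4],[[0,0,0],[0,0,0],0.4],[[0,0,0],[0,0,0],0.4],[[0,0,0],[0,0,0],0.4],[[0,0,0],[0,0,0],0.4],[[0,0,0],[0,0,0],0.4]]'

```text
t: 11.7
eef_pos: [606.8, -73.5, 121.8]
tcp_rot: [-3.137, 0.005, 1.856]
ft_force: [0.2, -0.2, 1.3]
opening: 0.504
grip_force: 30.0
```

Call:
move_arm --commands '[[[0,0,0.5],[0,0,0],0.4],[[0,0,1],[0,0,0],0.4],[[0,0,1.5],[0,0,0],0.4],[[0,0,1.5],[0,0,0],0.4],[[0,0,1.5],[0,0,0],0.4],[[0,0,1.5],[0,0,0],0.4],[[0,0,1.5],[0,0,0],0.4],[[0,0,1.5],[0,0,0],0.4],[[0,0,1],[0,0,0],0.4],[[0,0,0],[0,0,0],0.4]]'

```text
t: 12.7
eef_pos: [606.9, -73.6, 238.4]
tcp_rot: [-3.139, 0.006, 1.856]
ft_force: [0.4, 0.0, -2.9]
opening: 0.502
grip_force: 29.9
```

Call:
move_arm --commands '[[[-0.7,1.1,0],[0,0,0],0.4],[[-1.4,2.3,0],[0,0,0],0.4],[[-1.8,2.9,0],[0,0,0],0.4],[[-2.2,3.5,0],[0,0,0],0.4],[[-2.2,3.5,0],[0,0,0],0.4],[[-2.2,3.5,0],[0,0,0],0.4],[[-2.2,3.5,0],[0,0,0],0.4],[[-2.2,3.5,0],[0,0,0],0.4],[[-1.8,2.9,0],[0,0,0],0.4],[[-1.4,2.3,0],[0,0,0],0.4]]'

```text
t: 13.7
eef_pos: [423.1, 218.1, 236.1]
tcp_rot: [-3.135, 0.004, 1.857]
ft_force: [0.3, -0.0, -1.7]
opening: 0.503
grip_force: 29.9
```

Call:
move_arm --commands '[[[-1.2,1.9,0],[0,0,0],0.4],[[-0.7,1.2,0],[0,0,0],0.4],[[0,0,0],[0,0,0],0.4],[[0,0,0],[0,0,0],0.4]]'

```text
t: 14.1
eef_pos: [406.4, 247.3, 236.4]
tcp_rot: [-3.136, 0.005, 1.857]
ft_force: [0.5, 0.5, -2.0]
opening: 0.507
grip_force: 29.9
```

```bash
python3 - <<'E'
from cell import state,read_camera
import cv2
s=state();print(s["eef_pos"],s["joints"].round(2),s["tcp_rot"])
a=read_camera("top")[150:290,80:220];b=read_camera("scene")[100:240,90:230]
cv2.imwrite("pics/p5.png",cv2.resize(cv2.hconcat([a,b]),None,fx=2.85,fy=2.85,interpolation=2))
E
```

```text
[406.43919729 247.31200633 236.40321527] [ 0.41  0.23  1.84 -0.    1.07  0.13] [-3.13597587  0.00481868  1.85681389]
```

View pics/p5.png

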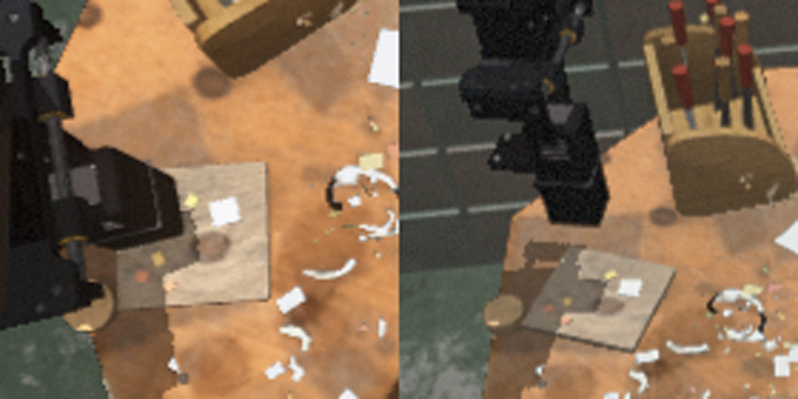

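Call:
move_arm --commands '[[[0,0,-1.5],[0,0,0],0.4],[[0,0,-2],[0,0,0],0.4],[[0,0,-2],[0,0,0],0.4],[[0,0,-2],[0,0,0],0.4],[[0,0,-1.5],[0,0,0],0.4],[[0,0,-1.2],[0,0,0],0.4],[[0,0,-0.8],[0,0,0],0.4],[[0,0,-0.5],[0,0,0],0.4],[[0,0,-0.3],[0,0,0],0.4],[[0,0,0],[0,0,0],0.4]]'

```text
t: 15.2
eef_pos: [406.7, 247.4, 118.7]
tcp_rot: [-3.136, 0.005, 1.856]
ft_force: [0.3, 0.0, -0.8]
opening: 0.503
grip_force: 29.9
```

Call:
move_arm --commands '[[[0,0,-0.3],[0,0,0],0.4],[[0,0,-0.3],[0,0,0],0.4],[[0,0,-0.2],[0,0,0],0.4],[[0,0,-0.2],[0,0,0],0.4],[[0,0,0],[0,0,0],0.4]]'

```text
t: 15.7
eef_pos: [406.5, 247.5, 108.5]
tcp_rot: [-3.136, 0.005, 1.856]
ft_force: [-0.2, 0.1, -1.7]
opening: 0.499
grip_force: 29.9
```

Call:
move_arm --commands '[[[0,0,-0.2],[0,0,0],0.4],[[0,0,-0.1],[0,0,0],0.4],[[0,0,0],[0,0,0],0.4]]'

```text
t: 16.0
eef_pos: [406.5, 247.5, 105.6]
tcp_rot: [-3.136, 0.005, 1.856]
ft_force: [0.2, 0.0, -1.7]
opening: 0.504
grip_force: 29.9
```

Call:
move_arm --commands '[[[0,0,-0.1],[0,0,0],0.4],[[0,0,-0.1],[0,0,0],0.4],[[0,0,0],[0,0,0],0.4]]'

```text
t: 16.3
eef_pos: [406.6, 247.6, 103.9]
tcp_rot: [-3.137, 0.004, 1.856]
ft_force: [-0.3, 0.6, 2.1]
opening: 0.501
grip_force: 29.9
```

Call:
move_arm --commands '[[[0,0,0],[0,0,0],0.6],[[0,0,0],[0,0,0],0.8],[[0,0,0],[0,0,0],1],[[0,0,0],[0,0,0],1],[[0,0,0],[0,0,0],1],[[0,0,0],[0,0,0],1]]'

```text
t: 16.9
eef_pos: [406.6, 247.5, 103.7]
tcp_rot: [-3.136, 0.005, 1.856]
ft_force: [0.9, 0.4, -0.2]
opening: 0.947
grip_force: 0.0
```

Call:
move_arm --commands '[[[0,0,1],[0,0,0],1],[[0,0,3],[0,0,0],1],[[0,0,4],[0,0,0],1],[[0,0,4],[0,0,0],1],[[0,0,4],[0,0,0],1],[[-3,-3,2],[0,0,0],1],[[0,-4,0],[0,0,0],1],[[0,-4,0],[0,0,0],1],[[0,-4,0],[0,0,0],1],[[0,0,0],[0,0,0],1]]'

```text
t: 17.9
eef_pos: [376.3, 94.4, 284.6]
tcp_rot: [-3.137, 0.005, 1.852]
ft_force: [0.7, 0.3, 0.5]
opening: 1.0
grip_force: 0.0
```

```bash
python3 - <<'E'
from h import *
from cell import read_camera
import cv2
a=read_camera("top");b=read_camera("scene")
cv2.imwrite("pics/p6.png",cv2.resize(cv2.hconcat([a[130:270,80:320],b[100:240,90:330]]),None,fx=1.65,fy=1.65,interpolation=2))
E
```

```text
(no output)
```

View pics/p6.png

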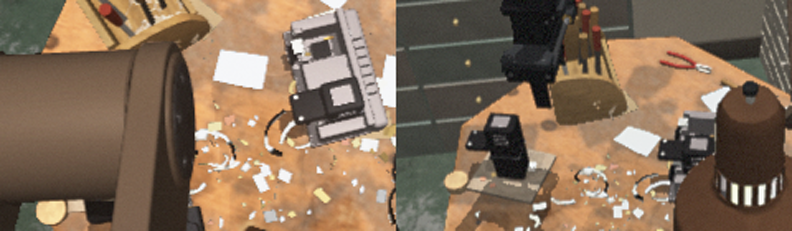

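The scene view shows the tall pack upright on the slab, with its label at about (500,122). The tall pack's bay is empty and the short pack is still seated. I'll check the position once and hand in.

```bash
python3 - <<'E'
from h import *
from cell import env
T=np.array(C["scene"]["cam_to_world"]);d=T[:3,:3]@np.linalg.inv(C["scene"]["K"])@[153,174,1]
p=T[:3,3]+d*(144-T[2,3])/d[2];print(p)
if np.hypot(p[0]-405.7,p[1]-246)<20: print(env.job_done())
E
```

```text
[404.84782782 243.27570527 144.        ]
the job is handed in; nothing more can be done
None
```

The tall pack is out of the charger and stands upright, released, about 3 mm from the middle of the slab as measured in the scene view. The short pack is still seated, the robot never went near the bowl or the jar, and I handed the job in at about 18 s; no verdict came back.

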